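# Unlock the medicine box and hold the key turned

### The job

Take the key with the oblong head out of the oak key block and push it fully home in the lock on top of the white steel medicine box; the pins are sticky, so jiggle the key past them rather than forcing it. Once it is fully in, turn it a quarter turn clockwise against the lock's spring and keep hold of it there, so that the latch stays drawn back while I lift the lid: finish while still holding the key turned. Leave the round-headed key in the block and the other things where they are.

Things in the scene. Friction and masses are not known exactly. Their poses are not given: they have to be found in the camera images.
- box_key: The medicine box's key, upright, blade down, in a slot of the oak key block. Origin: centre of the underside of its round shoulder (21 mm across, 4 mm thick), which rests on the block; z up to the head. Steel blade below the origin: 9 mm wide (along x), 4 mm thick (y), 30 mm long, the last 3 mm bevelled to 3 mm wide. Reversible: goes in either way round. About 50 g.
- key_head (a point): Middle of that key's black moulded oblong head, on its axis, 24 mm above the key's origin; axes as the key's. The head is 28 mm wide (along x), 10 mm thick (along y: its two flat faces are the place to grip) and reaches from 20 mm below this point to 16 mm above it.
- round_key: Another key, standing in the other slot of the block, 70 mm from the first: flat round black head, 26 mm across and 6 mm thick, top 35 mm above the origin (its shoulder's underside). To be left there.
- key_block: Oak key block, 130 x 46 mm, 42 mm high, fixed. Origin: centre of its underside; x along its length. Two upright slots 11 x 5.5 mm (long side along x), 34 mm deep, at x = -35 and +35 mm, hold the two keys; either key may be in either slot.
- medicine_box: Lockable white steel medicine box, 150 (x) x 200 (y) x 84 mm high, fixed. Origin: centre of its underside. In the lid, at x = -43 mm, y = 0, an upright round key lock in a steel bezel 37 mm across; a folding carry handle lies flat on the lid, up to 8 mm above it, from x = 4 to 44 mm; a pill bottle stands near the corner at +x, -y.
- keyhole (a point): Centre of the keyhole's mouth in the lock's round steel plug (24 mm across), 87.5 mm above the worktop, 3.5 mm above the lid; turns with the plug. x along the keyhole's long side, z up. The mouth, 15 x 9.5 mm, narrows over 2 mm to a keyway 11 x 5 mm, 36 mm deep. The key is fully home when its shoulder rests on the plug, its origin at this point.
- lock_pins (a point): Middle of the keyway, 16 mm below the mouth, axes as the keyhole's. Three sticky pins, 4 mm thick, 9, 16 and 23 mm below the mouth, stand 2.8 to 4 mm into the keyway from its narrow ends (from +x, -x, +x) and stay where the blade pushes them (some 11 N each). A straight push often binds; small sideways jiggles, about 1 mm along x, while easing down move them.
- lock_plug (a joint): Turn of the lock's plug, rad: 0 at rest (keyhole along the box's x), growing clockwise seen from above, stop at 1.65. The key has about 0.2 rad of play in the keyway, so the plug lags it by that much. A spring returns it: about 0.05 N m at 0 and 0.13 N m at a quarter turn, so it must be held.
- snack_pot: Pink plastic snack container with twist cap, 74 mm across, 91 mm high, near the robot; origin under its centre. Bystander.
- bento_box: Glass bento box with grey four-side locking lid, 120 x 170 x 58 mm; origin under its centre. Bystander.
- whisk: Steel whisk lying at the right, 275 mm long, up to 50 mm high; origin below its middle. Bystander.
- rice_paddle: Wooden rice paddle lying at the left, 230 mm long, 9 mm high; origin below its neck. Bystander.
- mug: White mug, 80 mm across, 88 mm high, beyond the box and block; origin under its centre. Bystander.
- pill_bottle: Amber pill bottle with white cap, 38 mm across, 52 mm high, standing on the medicine box's lid; origin under its centre. Bystander.
Not all that is in view belongs to the job. Several things look just like the key_block: the one meant starts farthest to the robot's right.

How it is judged (in metres and radians):
On the way, in this order (a step that is already met when the one before it is completed fails the run):
1. the oblong-headed key is drawn out of the block, held by the fingers (z of box_key in the frame of key_block above 0.075 m and contact force between the fingers and box_key above 0.5 N), for 0.1 s.
2. the key is fully home in the lock, not yet turned (z of box_key in the frame of keyhole below 0.003 m and horizontal distance between box_key and keyhole below 0.004 m and angle between the z axis of box_key and the z axis of keyhole, either way round below 0.15 rad and angle between the x axis of box_key and the x axis of keyhole, either way round below 0.35 rad and value of joint lock_plug below 0.3 rad), for 0.2 s.
3. the key is turned a quarter, still fully home (z of box_key in the frame of keyhole below 0.003 m and horizontal distance between box_key and keyhole below 0.004 m and angle between the z axis of box_key and the z axis of keyhole, either way round below 0.15 rad and angle between the x axis of box_key and the x axis of keyhole, either way round below 0.35 rad and value of joint lock_plug above 1.2 rad), for 0.3 s.
At the end, for the whole second after the job is handed in: The box key is fully home (shoulder within 3 mm of the plug, on its axis within 4 mm, upright), the plug stands turned clockwise by at least 1.2 rad of its quarter turn, and the fingers still grip the key and hold it there, at rest, for the last second (all of step 3 and contact force between the fingers and box_key above 1 N and linear speed of box_key below 0.02 m/s); the arm keeps its last pose, push and grip.
It fails at once if the lock is turned while the key is not fully in (value of joint lock_plug above 0.4 rad and z of box_key in the frame of keyhole above 0.006 m).
It fails at once if the key is forced: more than 60 N, all contacts together, between the key and the lock while it goes in (z of box_key in the frame of keyhole above 0.003 m and contact force between box_key and medicine_box above 60 N).
It fails at once if the round-headed key is taken or knocked over (distance of round_key from where it was at the start of the episode above 0.015 m).
It fails at once if a bystander is shifted by more than 3 cm (distance of any of snack_pot, bento_box, whisk, rice_paddle, mug, pill_bottle from where it was at the start of the episode above 0.03 m).
It also fails if it takes over 67 s, if anything falls off the work surface, if the arm or the gripper's body presses on something with over 40 N, if the wrist force passes 120 N, or if a joint passes its speed limit or range.

### The arm

A 6-joint arm with a two-finger parallel gripper is mounted at the origin on the work surface. World frame = base frame: x ahead of the robot, y to its left, z up, the work surface at z = 0. Lengths are in mm, angles in rad, forces in N, time in s.
With the tool pointing down it reaches from about 275 to 1000 mm from the base axis. Payload 8.4 kg.
Tool frame: the origin (TCP) lies midway between the tips of the shut fingers; the grasp point (between the pads) lies 19 mm behind it; z points along the fingers, y is the line along which they close (so a half turn about z gives the same grasp; the last joint's range is limited). The gripper opens to 85 mm and grips with 20 to 120 N. Pads are 22 mm wide; open, the fingers measure 114 mm over their backs; the gripper's body (76 mm by 85 mm) begins 54 mm behind the grasp point. The pads swing forward as they close: fully open they stand 13 mm farther back than shut.
Start: joints at [-1.239, 0.353, 1.633, -0, 1.155, -0.002], TCP at [204.771, -590.506, 231.281] pointing down, gripper open.
Joint ranges: [-2.63, 2.63], [-0.92, 2.1], [0.06, 2.66], [-1.3, 4.44], [0, 2.69], [-3.02, 3.02]. Speed limits (rad/s): [2.22, 2.22, 2.79, 3.14, 3.14, 3.14].

### API

Orientations are given as [roll, pitch, yaw] about the fixed x, y, z axes, in that order (R = Rz(yaw) Ry(pitch) Rx(roll)).
In Python, from rig import monitor, imaging, r gives the robot as it stands.
- The arm moves only by the tool drive_tool, never from a script. Its argument "plan" is a list of rows, each an object of numbers: "x", "y", "z": the shift along the tool's x, y, z in units of 50 mm (1.0 is 50 mm); "ax", "ay", "az": the turn, a rotation vector about the tool's x, y, z in units of 6 degrees (1.0 is 6 degrees); "hand": the finger opening in mm, from 0 to 85.4. In form: [{"x": .., "y": .., "z": .., "ax": .., "ay": .., "az": .., "hand": ..}, ...]. A call has 1 to 8 rows; each row is the pose to reach, as a shift and turn from the pose commanded when the call began, along the tool's axes at that moment; what a row does not reach only later rows make up. A row lasts 1/10 s, in which the tool goes at most 50 mm and 8.59 degrees, less where a joint would pass 70% of its speed; a pose out of reach is approached as far as the arm can. A call with a gripper value outside its range is refused whole. The fingers move at their own pace and stop on an object; "grip_force" is the grip in N (left out, the last holds). Time passes only in rows, so rows that repeat a pose let the fingers close. It gives the time, the measured TCP pose, the force, the opening and the grip force at its end, in the units of the state.
- monitor.sense(): the state, without advancing time (a new reading comes with each control period).
- imaging.grab_frame(name): name is "scene" or "top"; returns the picture (420x560x3 uint8, red, green, blue); there is no depth.
- imaging.camera_info(name): a dict with "mtx" (3x3 intrinsics, pixels), "R" (3x3) and "t" (3): a world point X has camera coordinates R X + t. Camera axes: x right, y down, z forward; pixel columns grow to the right and rows downward; lengths in mm; the calibration is good to about 2 mm. A picture is of the moment at which its call begins. camera_info takes no time and is no camera call.
- r.sign_off(): hands the job in; it is judged then, once.
The state is a dict: "clock": time; "qpos": joint angles; "qvel": joint speeds; "joint_efforts": joint torques, N m; "eef_pos": TCP position; "tcp_rot": TCP orientation; "contact_force": force on the tool from outside, world axes, zero at the start; "wrist_torque": the same for the moment, N m; "opening": opening from 0.0 (shut) to 1.0 (fully open); "grasp_force": force on a finger pad.
Only numpy, scipy, OpenCV 4.12 (cv2) and the standard library are available. Lean on these libraries where they do the work, as an engineer would, in place of code of your own. Each camera call takes 0.05 s, during which the arm holds its last target. There are 200 camera calls.

## Working session

There is one attempt and no reset: what is moved stays moved. The work goes in short steps, Python scripts to look and compute and a tool call to move; the robot and the scene stay as the last step left them, time stands still between calls to the robot, and variables do not carry over. Pictures are saved under pics/ and viewed, at most 10 in all, crops included, and the job is handed in when it is done.

Besides the shell and the picture viewer there is one more tool, called after "Request:" as a command line: name --argument value ..., lists and objects as JSON in quotes. drive_tool: Moves the arm, as the interface text tells. Its arguments: {"type":"object","properties":{"plan":{"type":"array","items":{"type":"object","properties":{"x":{"type":"number"},"y":{"type":"number"},"z":{"type":"number"},"ax":{"type":"number"},"ay":{"type":"number"},"az":{"type":"number"},"hand":{"type":"number"}}}},"grip_force":{"type":"number"}},"required":["plan"]}

```bash
mkdir -p pics; python3 - <<'E'
from rig import monitor, imaging, r
import cv2,numpy as np
np.set_printoptions(precision=4,suppress=True)
for n in("scene","top"):
    c=imaging.camera_info(n);print(n,c["mtx"],c["R"],c["t"])
    cv2.imwrite(f"pics/{n}0.png",cv2.resize(imaging.grab_frame(n)[:,:,::-1],(800,600),interpolation=cv2.INTER_CUBIC))
print(monitor.sense())
E
```

```text
scene [[453.0631   0.     279.9691]
 [  0.     453.0631 208.5775]
 [  0.       0.       1.    ]] [[-0.374   0.9274  0.0015]
 [ 0.606   0.2457 -0.7565]
 [-0.702  -0.2821 -0.654 ]] [ 243.8309 -279.5994 1557.704 ]
top [[483.1442   0.     283.3998]
 [  0.     483.1442 213.4365]
 [  0.       0.       1.    ]] [[ 0.0294 -0.9995  0.0092]
 [-0.9946 -0.0302 -0.0991]
 [ 0.0993 -0.0062 -0.995 ]] [ -37.9394  574.6037 1316.5569]
{'clock': 0.1, 'qpos': array([-1.2395,  0.3536,  1.6341,  0.    ,  1.1552, -0.0024]), 'qvel': array([ 0.0008, -0.0022,  0.0003, -0.0016,  0.0016, -0.0005]), 'joint_efforts': array([ -0.0002, -60.6359, -34.2819,  -0.0001,   0.0039,  -0.    ]), 'eef_pos': array([ 204.5919, -590.1157,  230.6374]), 'tcp_rot': array([-3.1404, -0.    ,  0.3337]), 'contact_force': array([ 0.2568,  0.6091, -0.0398]), 'wrist_torque': array([ 0.0193, -0.0313, -0.0213]), 'grasp_force': 0.0, 'opening': 0.9992842640685522}
```

View pics/scene0.png

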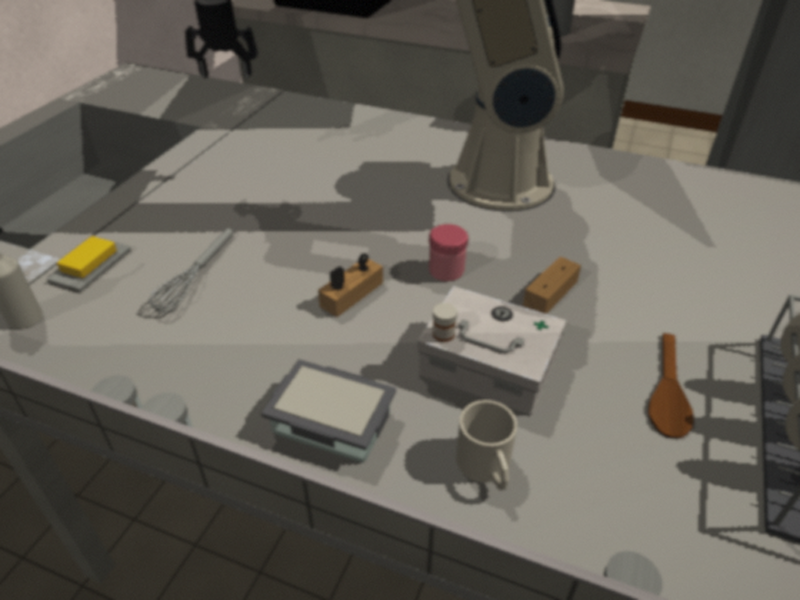

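View pics/top0.png

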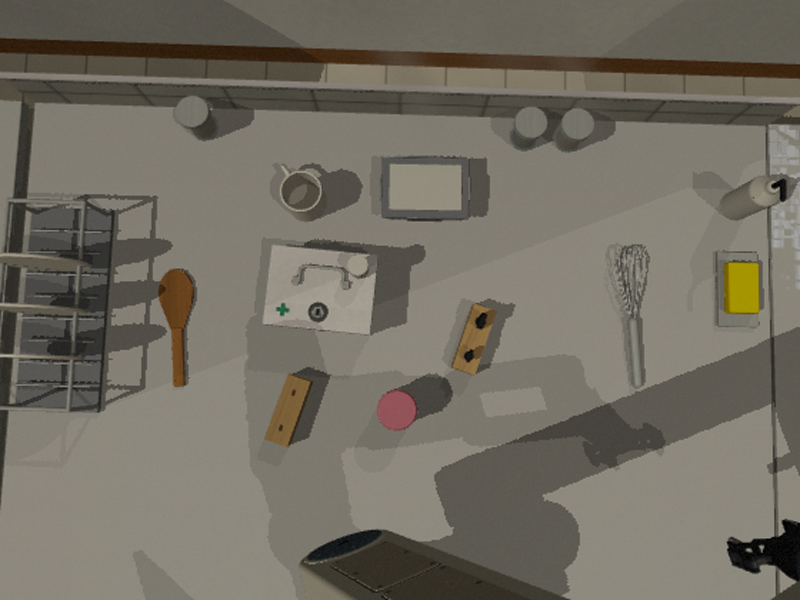

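The scene picture shows the keyed block at about (350,287) and the box lock at (502,313). In the top picture, which points up to +x, the block is at (474,338) with its keys at (484,320) and (469,354), and the lock is at (318,312). I'll zoom in on these.

```bash
python3 - <<'E'
import cv2,numpy as np
from rig import imaging
t=imaging.grab_frame("top")[:,:,::-1];s=imaging.grab_frame("scene")[:,:,::-1]
np.save("t.npy",t);np.save("s.npy",s)
def c(im,x,y,w,h,k):return cv2.resize(im[y:y+h,x:x+w],None,fx=k,fy=k,interpolation=cv2.INTER_CUBIC)
a=np.hstack([c(t,305,205,50,60,5),c(t,180,165,90,75,4)[:300]]) # 250x300 , 360x300
b=np.hstack([c(s,215,170,61,60,5),c(s,285,195,61,60,5)])
cv2.imwrite("pics/z1.png",np.vstack([a,b]))
print(a.shape,b.shape)
E
```

```text
(300, 610, 3) (300, 610, 3)
```

View pics/z1.png

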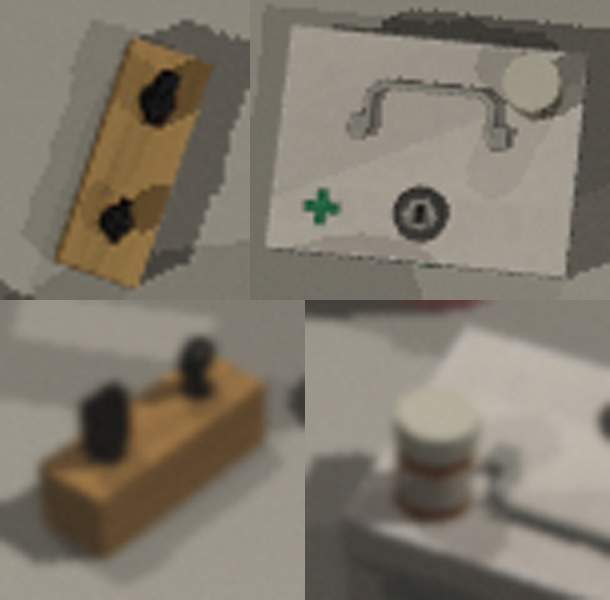

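The zoom shows the oblong key at crop (160,97), the far slot, and the round key at (118,220). The lock is at crop (420,214). All the block and lid corners are visible. Next I'll turn these into positions.

```bash
cat > h.py <<'E'
import numpy as np,cv2
from rig import imaging,monitor,r
np.set_printoptions(precision=3,suppress=True)
def unproj(n,uv,z):
    c=imaging.camera_info(n);K,R,t=map(np.array,(c["mtx"],c["R"],c["t"]))
    d=R.T@np.linalg.inv(K)@np.array([uv[0],uv[1],1.]);o=-R.T@t
    return (o+d*(z-o[2])/d[2])[:2]
def proj(n,X):
    c=imaging.camera_info(n);p=np.array(c["mtx"])@(np.array(c["R"])@X+c["t"]);return p[:2]/p[2]
def fit(w,p):  # rigid 2D fit w = R p + t
    pc=p.mean(0);wc=w.mean(0);a=p-pc;b=w-wc
    th=np.arctan2((a[:,0]*b[:,1]-a[:,1]*b[:,0]).sum(),(a*b).sum())
    Rm=np.array([[np.cos(th),-np.sin(th)],[np.sin(th),np.cos(th)]]);T=wc-Rm@pc
    return th,Rm,T,w-(p@Rm.T+T)
E
python3 - <<'E'
from h import *
B=lambda x,y:(x/5+305-.4,y/5+205-.4)
L=lambda x,y:((x-250)/4+180-.4,y/4+165-.4)
w=np.array([unproj("top",B(*p),42) for p in[(133,38),(210,65),(140,288),(57,262)]])
th,R,T,res=fit(w,np.array([[65,23],[65,-23],[-65,-23],[-65,23]]))
print("block",th,T,"far slot",R@[35,0]+T,"near",R@[-35,0]+T,res)
k=R@[35,0]+T
print("head seen top (z82)",unproj("top",B(164,80),82),"mid z66",unproj("top",B(160,97),66))
w=np.array([unproj("top",L(*p),84) for p in[(290,25),(587,50),(567,277),(265,247)]])
th,R,T,res=fit(w,np.array([[75,100],[75,-100],[-75,-100],[-75,100]]))
print("box",th,T,"lock",R@[-43,0]+T,"direct",unproj("top",L(420,214),86.5),res)
# scene checks
print("scene proj of lock", proj("scene",np.r_[R@[-43,0]+T,87])*800/560,"key head",proj("scene",np.r_[k,66])*800/560)
print("scene lock unproj",unproj("scene",(502/800*560,313.5/800*560),87))
print("head scene",unproj("scene",((105/5+215),(425-300)/5+170),66))
E
```

```text
block -0.29492022748309227 [ 512.78  -154.989] far slot [ 546.269 -165.162] near [ 479.291 -144.816] [[-0.076 -0.58 ]
 [-0.383  0.65 ]
 [ 0.511 -0.869]
 [-0.052  0.798]]
head seen top (z82) [ 555.307 -165.246] mid z66 [ 547.43  -165.154]
box -0.06017008789736312 [596.187 139.379] lock [553.265 141.965] direct [552.317 142.132] [[ 0.249  0.324]
 [ 1.464 -0.042]
 [-1.809 -0.889]
 [ 0.095  0.608]]
scene proj of lock [501.761 312.915] key head [337.538 276.51 ]
scene lock unproj [554.519 142.712]
head scene [ 551.885 -163.202]
```

Request:
drive_tool --plan '[{"x": 9.24,"y": -5.79,"z": 0.6,"az": -24,"hand": 45},{"x": 9.24,"y": -5.79,"z": 0.6,"az": -24,"hand": 45},{"x": 9.24,"y": -5.79,"z": 0.6,"az": -24,"hand": 45},{"x": 9.24,"y": -5.79,"z": 0.6,"az": -24,"hand": 45},{"x": 9.24,"y": -5.79,"z": 0.6,"az": -24,"hand": 45},{"x": 9.24,"y": -5.79,"z": 0.6,"az": -24,"hand": 45},{"x": 9.24,"y": -5.79,"z": 0.6,"az": -24,"hand": 45},{"x": 9.24,"y": -5.79,"z": 0.6,"az": -24,"hand": 45}]' --grip_force 60

```text
invalid input
```

```bash
cat >> h.py <<'E'
def to(x,y,z,yaw):
    "units from the measured pose to a tool-down pose; also the tilt correction"
    from scipy.spatial.transform import Rotation as Q
    s=monitor.sense();A=Q.from_euler("xyz",s["tcp_rot"]);G=Q.from_euler("xyz",[np.pi,0,yaw])
    print("t",s["clock"],"pos",s["eef_pos"],"rot",s["tcp_rot"],"F",s["contact_force"],"M",s["wrist_torque"],"open",s["opening"],"g",s["grasp_force"],"q6",s["qpos"][5])
    print("shift",A.inv().apply(np.array([x,y,z])-s["eef_pos"])/50,"turn",np.degrees((A.inv()*G).as_rotvec())/6)
E
python3 -c "from h import *;to(546.3,-165.2,110,2.847)"
```

```text
t 0.2 pos [ 204.668 -590.234  230.831] rot [-3.141 -0.     0.334] F [0.136 0.181 0.227] M [-0.05  -0.021 -0.01 ] open 0.9973561765384088 g 0.0 q6 -0.0023871295446913393
shift [ 9.24  -5.791  2.422] turn [ -0.003  -0.011 -24.   ]
```

Request:
drive_tool --plan '[{"x": 0.9,"y": -0.5,"z": 0.1,"ax": 0,"ay": 0,"az": -1.4,"hand": 45},{"x": 1.7,"y": -1.0,"z": 0.2,"ax": 0,"ay": 0,"az": -2.8,"hand": 45},{"x": 2.5,"y": -1.5,"z": 0.3,"ax": 0,"ay": 0,"az": -4.2,"hand": 45},{"x": 3.3,"y": -2.0,"z": 0.4,"ax": 0,"ay": 0,"az": -5.6,"hand": 45},{"x": 4.1,"y": -2.5,"z": 0.5,"ax": 0,"ay": 0,"az": -7,"hand": 45},{"x": 4.9,"y": -3.0,"z": 0.6,"ax": 0,"ay": 0,"az": -8.4,"hand": 45},{"x": 5.7,"y": -3.5,"z": 0.6,"ax": 0,"ay": 0,"az": -9.8,"hand": 45},{"x": 6.5,"y": -4.0,"z": 0.6,"ax": 0,"ay": 0,"az": -11.2,"hand": 45}]' --grip_force 60

```text
clock: 1.0
eef_pos: [447.1, -293.3, 201.2]
tcp_rot: [-3.141, -0.0, 1.513]
contact_force: [1.9, -0.5, 1.1]
opening: 0.524
grasp_force: 0.0
```

```bash
python3 -c "from h import *;to(546.3,-165.2,110,2.847)"
```

```text
t 1.0 pos [ 447.093 -293.325  201.15 ] rot [-3.141 -0.     1.513] F [ 1.915 -0.494  1.09 ] M [-0.031 -0.041  0.053] open 0.5243864722196877 g 0.0 q6 -0.5252199680908484
shift [2.673 1.832 1.823] turn [ -0.001  -0.002 -12.742]
```

Request:
drive_tool --plan '[{"x": 0.3,"y": 0.3,"z": 0.1,"ax": 0,"ay": 0,"az": -1.4,"hand": 45},{"x": 0.7,"y": 0.6,"z": 0.2,"ax": 0,"ay": 0,"az": -2.8,"hand": 45},{"x": 1.1,"y": 0.9,"z": 0.3,"ax": 0,"ay": 0,"az": -4.2,"hand": 45},{"x": 1.5,"y": 1.1,"z": 0.4,"ax": 0,"ay": 0,"az": -5.6,"hand": 45},{"x": 1.9,"y": 1.3,"z": 0.5,"ax": 0,"ay": 0,"az": -7,"hand": 45},{"x": 2.3,"y": 1.5,"z": 0.7,"ax": 0,"ay": 0,"az": -8.4,"hand": 45},{"x": 2.5,"y": 1.7,"z": 0.9,"ax": 0,"ay": 0,"az": -9.8,"hand": 45},{"x": 2.67,"y": 1.83,"z": 1.2,"ax": 0,"ay": 0,"az": -11.2,"hand": 45}]'

```text
clock: 1.8
eef_pos: [547.3, -167.0, 141.4]
tcp_rot: [3.141, 0.001, 2.686]
contact_force: [0.7, -0.2, -0.6]
opening: 0.524
grasp_force: 0.0
```

```bash
python3 -c "from h import *;to(546.3,-165.2,110,2.847)"
```

```text
t 1.8 pos [ 547.324 -167.005  141.368] rot [3.141 0.001 2.686] F [ 0.657 -0.186 -0.639] M [-0.056  0.011 -0.027] open 0.5242055832911126 g 0.0 q6 -1.414396044651429
shift [0.035 0.023 0.627] turn [ 0.002  0.013 -1.534]
```

Request:
drive_tool --plan '[{"x": 0.02,"y": 0.02,"z": 0.3,"ax": 0,"ay": 0,"az": -1.0,"hand": 45},{"x": 0.02,"y": 0.02,"z": 0.6,"ax": 0,"ay": 0,"az": -1.5,"hand": 45},{"x": 0.02,"y": 0.02,"z": 0.8,"ax": 0,"ay": 0,"az": -1.5,"hand": 45},{"x": 0.02,"y": 0.02,"z": 0.8,"ax": 0,"ay": 0,"az": -1.5,"hand": 45}]'

```text
clock: 2.2
eef_pos: [544.8, -166.1, 99.9]
tcp_rot: [-3.142, -0.003, 2.835]
contact_force: [0.0, -1.2, 0.4]
opening: 0.528
grasp_force: 0.0
```

```bash
python3 - <<'E'
from h import *
to(546.3,-165.2,49,2.847)
def c(n,u,v,w,h,k):
    im=imaging.grab_frame(n)[:,:,::-1];return cv2.resize(im[v:v+h,u:u+w],None,fx=k,fy=k,interpolation=cv2.INTER_CUBIC)
cv2.imwrite("pics/z2.png",np.hstack([c("top",290,190,80,90,5),c("scene",200,150,80,90,5)]))
E
```

```text
t 2.2 pos [ 544.772 -166.098   99.931] rot [-3.142 -0.003  2.835] F [ 0.037 -1.225  0.357] M [ 0.013 -0.004 -0.013] open 0.527523351317387 g 0.0 q6 -1.5626104133821024
shift [-0.026  0.026  1.019] turn [ 0.    -0.024 -0.116]
```

View pics/z2.png

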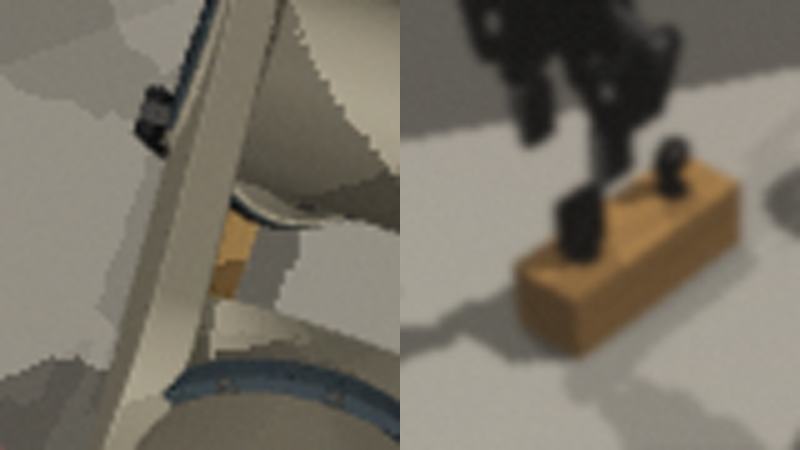

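The top view is hidden by the arm. In the scene view the fingers, at (535,140) and (612,175), straddle the oblong head at (578,225). I'll descend and grip.

Request:
drive_tool --plan '[{"x": -0.03,"y": 0.03,"z": 0.3,"ax": 0,"ay": 0,"az": -0.1,"hand": 45},{"x": -0.03,"y": 0.03,"z": 0.6,"ax": 0,"ay": 0,"az": -0.1,"hand": 45},{"x": -0.03,"y": 0.03,"z": 0.85,"ax": 0,"ay": 0,"az": -0.1,"hand": 45},{"x": -0.03,"y": 0.03,"z": 1.0,"ax": 0,"ay": 0,"az": -0.1,"hand": 45},{"x": -0.03,"y": 0.03,"z": 1.0,"ax": 0,"ay": 0,"az": -0.1,"hand": 25},{"x": -0.03,"y": 0.03,"z": 1.0,"ax": 0,"ay": 0,"az": -0.1,"hand": 20},{"x": -0.03,"y": 0.03,"z": 1.0,"ax": 0,"ay": 0,"az": -0.1,"hand": 17},{"x": -0.03,"y": 0.03,"z": 1.0,"ax": 0,"ay": 0,"az": -0.1,"hand": 17}]' --grip_force 30

```text
clock: 3.1
eef_pos: [548.0, -165.5, 51.8]
tcp_rot: [-3.142, 0.001, 2.847]
contact_force: [0.0, -0.2, -0.1]
opening: 0.195
grasp_force: 0.0
```

```bash
python3 -c "from h import *;to(546.3,-165.2,49,2.847)"
```

```text
t 3.1 pos [ 548.009 -165.504   51.826] rot [-3.142  0.001  2.847] F [ 0.032 -0.215 -0.109] M [ 0.016 -0.025 -0.068] open 0.19477458609095732 g 0.0 q6 -1.5721652360003284
shift [ 0.035 -0.004  0.056] turn [-0.     0.01   0.001]
```

Position is good, and nothing has been touched. I'll close the grip.

Request:
drive_tool --plan '[{"x": 0.03,"y": 0,"z": 0,"ax": 0,"ay": 0,"az": 0,"hand": 14},{"x": 0.03,"y": 0,"z": 0,"ax": 0,"ay": 0,"az": 0,"hand": 11},{"x": 0.03,"y": 0,"z": 0,"ax": 0,"ay": 0,"az": 0,"hand": 8},{"x": 0.03,"y": 0,"z": 0,"ax": 0,"ay": 0,"az": 0,"hand": 4},{"x": 0.03,"y": 0,"z": 0,"ax": 0,"ay": 0,"az": 0,"hand": 0},{"x": 0.03,"y": 0,"z": 0,"ax": 0,"ay": 0,"az": 0,"hand": 0}]' --grip_force 30

```text
clock: 3.7
eef_pos: [546.2, -165.0, 51.6]
tcp_rot: [-3.142, 0.0, 2.847]
contact_force: [-0.9, 0.8, 6.1]
opening: 0.111
grasp_force: 30.6
```

```bash
python3 -c "from h import *;to(546.3,-165.2,49,2.847)"
```

```text
t 3.7 pos [ 546.224 -164.99    51.6  ] rot [-3.142  0.     2.847] F [-0.9    0.766  6.118] M [ 0.098  0.324 -0.041] open 0.11085104612340037 g 30.636375546455383 q6 -1.5722405747211297
shift [-0.003 -0.004  0.052] turn [-0.     0.001  0.001]
```

Request:
drive_tool --plan '[{"x": 0,"y": 0,"z": 0,"ax": 0,"ay": 0,"az": 0,"hand": 0},{"x": 0,"y": 0,"z": -0.2,"ax": 0,"ay": 0,"az": 0,"hand": 0},{"x": 0,"y": 0,"z": -0.5,"ax": 0,"ay": 0,"az": 0,"hand": 0},{"x": 0,"y": 0,"z": -0.9,"ax": 0,"ay": 0,"az": 0,"hand": 0},{"x": 0,"y": 0,"z": -1.4,"ax": 0,"ay": 0,"az": 0,"hand": 0},{"x": 0,"y": 0,"z": -2.0,"ax": 0,"ay": 0,"az": 0,"hand": 0},{"x": 0,"y": 0,"z": -2.4,"ax": 0,"ay": 0,"az": 0,"hand": 0},{"x": 0,"y": 0,"z": -2.4,"ax": 0,"ay": 0,"az": 0,"hand": 0}]' --grip_force 60

```text
clock: 4.5
eef_pos: [548.3, -165.6, 175.5]
tcp_rot: [3.142, 0.006, 2.847]
contact_force: [0.1, 0.1, -0.9]
opening: 0.104
grasp_force: 59.3
```

```bash
python3 -c "from h import *;to(553.3,142.1,170,3.0815)"
```

```text
t 4.5 pos [ 548.262 -165.575  175.51 ] rot [3.142 0.006 2.847] F [ 0.09   0.051 -0.949] M [ 0.022 -0.057 -0.002] open 0.10401091144437333 g 59.28853285848163 q6 -1.5721742155000897
shift [1.691 5.918 0.099] turn [-0.007  0.062 -2.239]
```

Request:
drive_tool --plan '[{"x": 0.1,"y": 0.4,"z": 0,"ax": 0,"ay": 0,"az": -0.3,"hand": 0},{"x": 0.4,"y": 1.3,"z": 0,"ax": 0,"ay": 0,"az": -0.7,"hand": 0},{"x": 0.6,"y": 2.2,"z": 0,"ax": 0,"ay": 0,"az": -1.1,"hand": 0},{"x": 0.9,"y": 3.1,"z": 0,"ax": 0,"ay": 0,"az": -1.5,"hand": 0},{"x": 1.1,"y": 4.0,"z": 0,"ax": 0,"ay": 0,"az": -1.9,"hand": 0},{"x": 1.4,"y": 4.9,"z": 0,"ax": 0,"ay": 0,"az": -2.24,"hand": 0},{"x": 1.6,"y": 5.6,"z": 0,"ax": 0,"ay": 0,"az": -2.24,"hand": 0},{"x": 1.65,"y": 5.92,"z": 0,"ax": 0,"ay": 0,"az": -2.24,"hand": 0}]'

```text
clock: 5.3
eef_pos: [552.5, 145.1, 171.1]
tcp_rot: [3.141, -0.0, 3.084]
contact_force: [0.3, -0.2, 0.0]
opening: 0.107
grasp_force: 59.1
```

Request:
drive_tool --plan '[{"x": 0,"y": 0,"z": 0.1,"ax": 0,"ay": 0,"az": 0,"hand": 0},{"x": 0,"y": 0,"z": 0.3,"ax": 0,"ay": 0,"az": 0,"hand": 0},{"x": 0,"y": 0,"z": 0.5,"ax": 0,"ay": 0,"az": 0,"hand": 0},{"x": 0,"y": 0,"z": 0.5,"ax": 0,"ay": 0,"az": 0,"hand": 0},{"x": 0,"y": 0,"z": 0.5,"ax": 0,"ay": 0,"az": 0,"hand": 0}]'

```text
clock: 5.8
eef_pos: [552.9, 141.1, 145.7]
tcp_rot: [-3.141, -0.001, 3.08]
contact_force: [-0.0, -0.7, -0.2]
opening: 0.107
grasp_force: 59.1
```

```bash
python3 - <<'E'
from h import *
to(553.3,142.1,136,3.0815)
def c(n,u,v,w,h,k):
    im=imaging.grab_frame(n)[:,:,::-1];return cv2.resize(im[v:v+h,u:u+w],None,fx=k,fy=k,interpolation=cv2.INTER_CUBIC)
cv2.imwrite("pics/z3.png",np.hstack([c("top",180,160,80,90,5),c("scene",326,165,50,75,8)[:450]]))
for z in (88,95,120): print(z,proj("scene",np.array([553.3,142.1,z])),proj("top",np.array([553.3,142.1,z])))
E
```

```text
t 5.8 pos [552.865 141.138 145.665] rot [-3.141 -0.001  3.08 ] F [-0.01  -0.722 -0.213] M [0.006 0.045 0.029] open 0.10690987837046467 g 59.095984520972706 q6 -1.2619718695136903
shift [-0.008  0.02   0.193] turn [-0.004 -0.012 -0.013]
88 [351.329 218.751] [222.061 217.681]
95 [351.639 216.546] [221.751 217.442]
120 [352.771 208.515] [220.614 216.565]
```

View pics/z3.png

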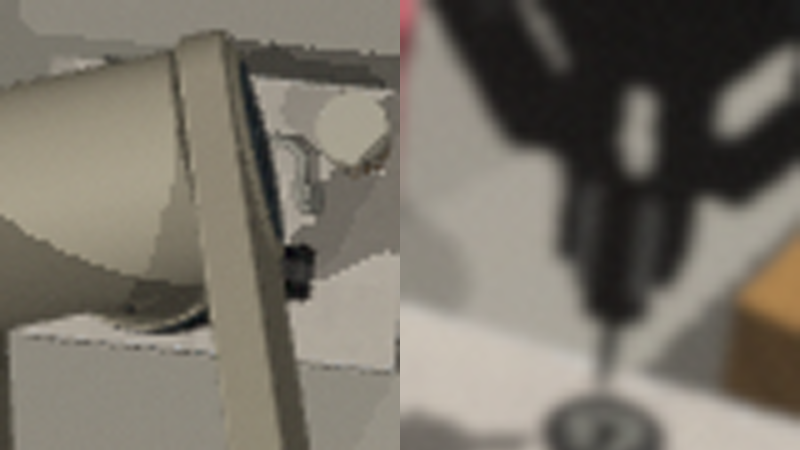

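In the scene crop the blade tip is at (605,382), directly above the lock plug at (605,437). This matches the prediction to within about 1 mm. I'll descend to the mouth.

Request:
drive_tool --plan '[{"x": 0,"y": 0.02,"z": 0.15,"ax": 0,"ay": 0,"az": 0,"hand": 0},{"x": 0,"y": 0.02,"z": 0.3,"ax": 0,"ay": 0,"az": 0,"hand": 0},{"x": 0,"y": 0.02,"z": 0.34,"ax": 0,"ay": 0,"az": 0,"hand": 0},{"x": 0,"y": 0.02,"z": 0.37,"ax": 0,"ay": 0,"az": 0,"hand": 0},{"x": 0,"y": 0.02,"z": 0.39,"ax": 0,"ay": 0,"az": 0,"hand": 0},{"x": 0,"y": 0.02,"z": 0.39,"ax": 0,"ay": 0,"az": 0,"hand": 0}]'

```text
clock: 6.5
eef_pos: [553.2, 143.3, 126.7]
tcp_rot: [-3.142, -0.0, 3.082]
contact_force: [0.1, -0.1, -0.2]
opening: 0.109
grasp_force: 59.1
```

```bash
python3 -c "from h import *;to(553.3,142.1,125,3.0815)"
```

```text
t 6.5 pos [553.21  143.317 126.743] rot [-3.142 -0.     3.082] F [ 0.094 -0.144 -0.229] M [ 0.009 -0.041 -0.005] open 0.10873550705813737 g 59.09466868615709 q6 -1.2600966470807657
shift [-0.003 -0.024  0.035] turn [-0.    -0.     0.003]
```

Request:
drive_tool --plan '[{"x": 0,"y": -0.02,"z": -0.02,"ax": 0,"ay": 0,"az": 0,"hand": 0},{"x": 0,"y": -0.02,"z": 0.0,"ax": 0,"ay": 0,"az": 0,"hand": 0},{"x": 0,"y": -0.02,"z": 0.02,"ax": 0,"ay": 0,"az": 0,"hand": 0},{"x": 0,"y": -0.02,"z": 0.04,"ax": 0,"ay": 0,"az": 0,"hand": 0},{"x": 0,"y": -0.02,"z": 0.04,"ax": 0,"ay": 0,"az": 0,"hand": 0}]'

```text
clock: 7.0
eef_pos: [553.0, 142.2, 124.6]
tcp_rot: [-3.142, -0.0, 3.082]
contact_force: [-0.5, -0.9, -0.5]
opening: 0.106
grasp_force: 59.1
```

```bash
python3 -c "from h import *;to(553.3,142.1,125,3.0815)"
```

```text
t 7.0 pos [552.998 142.247 124.606] rot [-3.142 -0.     3.082] F [-0.458 -0.918 -0.482] M [ 0.027 -0.004  0.017] open 0.10593579285397937 g 59.093265564297326 q6 -1.2617536448376794
shift [-0.006 -0.003 -0.008] turn [-0.001 -0.003  0.001]
```

Request:
drive_tool --plan '[{"x": 0,"y": 0,"z": 0.015,"ax": 0,"ay": 0,"az": 0,"hand": 0},{"x": 0,"y": 0,"z": 0.03,"ax": 0,"ay": 0,"az": 0,"hand": 0},{"x": 0,"y": 0,"z": 0.045,"ax": 0,"ay": 0,"az": 0,"hand": 0},{"x": 0,"y": 0,"z": 0.045,"ax": 0,"ay": 0,"az": 0,"hand": 0}]'

```text
clock: 7.4
eef_pos: [553.2, 142.4, 122.5]
tcp_rot: [3.141, 0.0, 3.082]
contact_force: [0.7, 1.6, -0.8]
opening: 0.105
grasp_force: 59.1
```

```bash
python3 -c "from h import *;to(553.3,142.1,125,3.0815)"
```

```text
t 7.4 pos [553.207 142.396 122.483] rot [3.141 0.    3.082] F [ 0.683  1.576 -0.849] M [ 0.189 -0.053 -0.038] open 0.10478732764061299 g 59.10337910754606 q6 -1.261734765437975
shift [-0.002 -0.006 -0.05 ] turn [0.002 0.001 0.001]
```

The key is in the mouth with almost no force. I'll start jiggling it down through the pins.

Request:
drive_tool --plan '[{"x": 0.02,"y": 0.005,"z": 0.015,"ax": 0,"ay": 0,"az": 0,"hand": 0},{"x": -0.02,"y": 0.005,"z": 0.03,"ax": 0,"ay": 0,"az": 0,"hand": 0},{"x": 0.02,"y": 0.005,"z": 0.045,"ax": 0,"ay": 0,"az": 0,"hand": 0},{"x": -0.02,"y": 0.005,"z": 0.06,"ax": 0,"ay": 0,"az": 0,"hand": 0},{"x": 0.02,"y": 0.005,"z": 0.075,"ax": 0,"ay": 0,"az": 0,"hand": 0},{"x": -0.02,"y": 0.005,"z": 0.09,"ax": 0,"ay": 0,"az": 0,"hand": 0},{"x": 0,"y": 0.005,"z": 0.09,"ax": 0,"ay": 0,"az": 0,"hand": 0}]'

```text
clock: 8.1
eef_pos: [552.9, 142.6, 117.9]
tcp_rot: [3.142, -0.001, 3.082]
contact_force: [-1.8, 0.7, 2.2]
opening: 0.106
grasp_force: 59.3
```

```bash
python3 -c "from h import *;to(553.3,142.1,118,3.0815)"
```

```text
t 8.1 pos [552.937 142.556 117.883] rot [ 3.142 -0.001  3.082] F [-1.81   0.717  2.223] M [ 0.349  0.265 -0.002] open 0.10604029739058414 g 59.33744759629917 q6 -1.2613864326068027
shift [-0.008 -0.009 -0.002] turn [ 0.    -0.007  0.   ]
```

Request:
drive_tool --plan '[{"x": 0.025,"y": 0,"z": 0.012,"ax": 0,"ay": 0,"az": 0,"hand": 0},{"x": -0.025,"y": 0,"z": 0.024,"ax": 0,"ay": 0,"az": 0,"hand": 0},{"x": 0.025,"y": 0,"z": 0.036,"ax": 0,"ay": 0,"az": 0,"hand": 0},{"x": -0.025,"y": 0,"z": 0.048,"ax": 0,"ay": 0,"az": 0,"hand": 0},{"x": 0.025,"y": 0,"z": 0.06,"ax": 0,"ay": 0,"az": 0,"hand": 0},{"x": -0.025,"y": 0,"z": 0.072,"ax": 0,"ay": 0,"az": 0,"hand": 0},{"x": 0.025,"y": 0,"z": 0.084,"ax": 0,"ay": 0,"az": 0,"hand": 0},{"x": 0,"y": 0,"z": 0.084,"ax": 0,"ay": 0,"az": 0,"hand": 0}]'

```text
clock: 8.9
eef_pos: [552.3, 142.5, 113.4]
tcp_rot: [-3.141, -0.002, 3.082]
contact_force: [-6.0, 2.9, 2.0]
opening: 0.107
grasp_force: 59.5
```

```bash
python3 -c "from h import *;to(553.3,142.1,114,3.0815)"
```

```text
t 8.9 pos [552.302 142.507 113.414] rot [-3.141 -0.002  3.082] F [-6.036  2.905  1.978] M [ 0.702  1.236 -0.004] open 0.10714946046352047 g 59.53418699093163 q6 -1.2613466324975902
shift [-0.02  -0.007 -0.012] turn [-0.001 -0.016  0.   ]
```

Request:
drive_tool --plan '[{"x": 0.03,"y": 0.006,"z": 0.012,"ax": 0,"ay": 0,"az": 0,"hand": 0},{"x": -0.015,"y": 0.006,"z": 0.024,"ax": 0,"ay": 0,"az": 0,"hand": 0},{"x": 0.035,"y": 0.006,"z": 0.036,"ax": 0,"ay": 0,"az": 0,"hand": 0},{"x": -0.015,"y": 0.006,"z": 0.048,"ax": 0,"ay": 0,"az": 0,"hand": 0},{"x": 0.035,"y": 0.006,"z": 0.06,"ax": 0,"ay": 0,"az": 0,"hand": 0},{"x": -0.015,"y": 0.006,"z": 0.072,"ax": 0,"ay": 0,"az": 0,"hand": 0},{"x": 0.035,"y": 0.006,"z": 0.084,"ax": 0,"ay": 0,"az": 0,"hand": 0},{"x": 0.01,"y": 0.006,"z": 0.084,"ax": 0,"ay": 0,"az": 0,"hand": 0}]'

```text
clock: 9.7
eef_pos: [552.7, 142.8, 109.7]
tcp_rot: [-3.142, 0.0, 3.082]
contact_force: [-4.7, 0.4, 5.9]
opening: 0.106
grasp_force: 60.1
```

```bash
python3 -c "from h import *;to(553.3,142.1,110,3.0815)"
```

```text
t 9.7 pos [552.653 142.778 109.7  ] rot [-3.142  0.     3.082] F [-4.687  0.423  5.891] M [0.213 0.935 0.007] open 0.10585806620120489 g 60.07947300968226 q6 -1.260575752827744
shift [-0.014 -0.013 -0.006] turn [-0.     0.001  0.002]
```

Request:
drive_tool --plan '[{"x": 0.025,"y": 0,"z": 0.012,"ax": 0,"ay": 0,"az": 0,"hand": 0},{"x": -0.025,"y": 0,"z": 0.024,"ax": 0,"ay": 0,"az": 0,"hand": 0},{"x": 0.025,"y": 0,"z": 0.036,"ax": 0,"ay": 0,"az": 0,"hand": 0},{"x": -0.025,"y": 0,"z": 0.048,"ax": 0,"ay": 0,"az": 0,"hand": 0},{"x": 0.025,"y": 0,"z": 0.06,"ax": 0,"ay": 0,"az": 0,"hand": 0},{"x": -0.025,"y": 0,"z": 0.072,"ax": 0,"ay": 0,"az": 0,"hand": 0},{"x": 0.025,"y": 0,"z": 0.084,"ax": 0,"ay": 0,"az": 0,"hand": 0},{"x": 0,"y": 0,"z": 0.084,"ax": 0,"ay": 0,"az": 0,"hand": 0}]'

```text
clock: 10.5
eef_pos: [552.5, 142.9, 105.2]
tcp_rot: [3.142, -0.0, 3.082]
contact_force: [0.3, 0.7, 0.4]
opening: 0.109
grasp_force: 59.4
```

```bash
python3 -c "from h import *;to(553.3,142.1,106,3.0815)"
```

```text
t 10.5 pos [552.486 142.882 105.192] rot [ 3.142 -0.     3.082] F [0.301 0.706 0.447] M [-0.001  0.115  0.047] open 0.10875771949399775 g 59.41001032937493 q6 -1.2605385008562895
shift [-0.017 -0.015 -0.016] turn [ 0.001 -0.001  0.001]
```

Request:
drive_tool --plan '[{"x": 0.025,"y": 0,"z": 0.012,"ax": 0,"ay": 0,"az": 0,"hand": 0},{"x": -0.025,"y": 0,"z": 0.024,"ax": 0,"ay": 0,"az": 0,"hand": 0},{"x": 0.025,"y": 0,"z": 0.036,"ax": 0,"ay": 0,"az": 0,"hand": 0},{"x": -0.025,"y": 0,"z": 0.048,"ax": 0,"ay": 0,"az": 0,"hand": 0},{"x": 0.025,"y": 0,"z": 0.06,"ax": 0,"ay": 0,"az": 0,"hand": 0},{"x": -0.025,"y": 0,"z": 0.072,"ax": 0,"ay": 0,"az": 0,"hand": 0},{"x": 0.025,"y": 0,"z": 0.084,"ax": 0,"ay": 0,"az": 0,"hand": 0},{"x": 0,"y": 0,"z": 0.084,"ax": 0,"ay": 0,"az": 0,"hand": 0}]'

```text
clock: 11.3
eef_pos: [552.3, 142.8, 101.1]
tcp_rot: [-3.142, -0.001, 3.082]
contact_force: [-2.0, -0.1, 3.9]
opening: 0.109
grasp_force: 60.0
```

```bash
python3 -c "from h import *;to(553.3,142.1,97,3.0815)"
```

```text
t 11.3 pos [552.344 142.827 101.145] rot [-3.142 -0.001  3.082] F [-1.985 -0.094  3.886] M [ 0.075  0.241 -0.029] open 0.10901185325649182 g 59.95042452821508 q6 -1.26057878128326
shift [-0.02  -0.013  0.083] turn [-0.001 -0.005  0.002]
```

Request:
drive_tool --plan '[{"x": 0.025,"y": 0,"z": 0.012,"ax": 0,"ay": 0,"az": 0,"hand": 0},{"x": -0.025,"y": 0,"z": 0.024,"ax": 0,"ay": 0,"az": 0,"hand": 0},{"x": 0.025,"y": 0,"z": 0.036,"ax": 0,"ay": 0,"az": 0,"hand": 0},{"x": -0.025,"y": 0,"z": 0.048,"ax": 0,"ay": 0,"az": 0,"hand": 0},{"x": 0.025,"y": 0,"z": 0.058,"ax": 0,"ay": 0,"az": 0,"hand": 0},{"x": -0.025,"y": 0,"z": 0.068,"ax": 0,"ay": 0,"az": 0,"hand": 0},{"x": 0.02,"y": 0,"z": 0.076,"ax": 0,"ay": 0,"az": 0,"hand": 0},{"x": 0,"y": 0,"z": 0.076,"ax": 0,"ay": 0,"az": 0,"hand": 0}]'

```text
clock: 12.1
eef_pos: [552.3, 143.0, 97.2]
tcp_rot: [3.141, -0.001, 3.082]
contact_force: [-3.0, 1.2, 2.4]
opening: 0.108
grasp_force: 59.8
```

```bash
python3 -c "from h import *;to(553.3,142.1,97,3.0815)"
```

```text
t 12.1 pos [552.283 142.973  97.247] rot [ 3.141 -0.001  3.082] F [-2.97   1.229  2.374] M [0.334 0.536 0.022] open 0.10780475102683543 g 59.832689754330204 q6 -1.260538280821139
shift [-0.021 -0.016  0.005] turn [ 0.002 -0.006  0.   ]
```

Next I'll ease down a little more, in smaller steps, to seat the shoulder.

Request:
drive_tool --plan '[{"x": 0.02,"y": 0,"z": 0.008,"ax": 0,"ay": 0,"az": 0,"hand": 0},{"x": -0.02,"y": 0,"z": 0.016,"ax": 0,"ay": 0,"az": 0,"hand": 0},{"x": 0.01,"y": 0,"z": 0.02,"ax": 0,"ay": 0,"az": 0,"hand": 0},{"x": 0,"y": 0,"z": 0.02,"ax": 0,"ay": 0,"az": 0,"hand": 0}]'

```text
clock: 12.5
eef_pos: [552.4, 143.0, 97.0]
tcp_rot: [3.141, -0.0, 3.082]
contact_force: [-5.8, 1.5, 10.0]
opening: 0.104
grasp_force: 60.9
```

```bash
python3 -c "from h import *;to(553.3,142.1,97,3.0815)"
```

```text
t 12.5 pos [552.365 143.025  97.049] rot [ 3.141 -0.     3.082] F [-5.823  1.464  9.979] M [0.311 1.007 0.022] open 0.10407579618253207 g 60.91894444474747 q6 -1.2605897033342293
shift [-0.02  -0.017  0.001] turn [ 0.002 -0.005  0.001]
```

The shoulder is seated: the TCP stopped at 97.05 against 97.1 expected, with 10 N upward. I'll hold briefly, then turn clockwise (+az).

Request:
drive_tool --plan '[{"x": 0.005,"y": 0,"z": 0,"ax": 0,"ay": 0,"az": 0,"hand": 0},{"x": 0.005,"y": 0,"z": 0,"ax": 0,"ay": 0,"az": 0,"hand": 0},{"x": 0.005,"y": 0,"z": 0,"ax": 0,"ay": 0,"az": 0.8,"hand": 0},{"x": 0.005,"y": 0,"z": 0,"ax": 0,"ay": 0,"az": 1.6,"hand": 0},{"x": 0.005,"y": 0,"z": 0,"ax": 0,"ay": 0,"az": 2.4,"hand": 0},{"x": 0.005,"y": 0,"z": 0,"ax": 0,"ay": 0,"az": 3.2,"hand": 0},{"x": 0.005,"y": 0,"z": 0,"ax": 0,"ay": 0,"az": 4,"hand": 0},{"x": 0.005,"y": 0,"z": 0,"ax": 0,"ay": 0,"az": 4,"hand": 0}]' --grip_force 80

```text
clock: 13.3
eef_pos: [552.3, 143.2, 97.1]
tcp_rot: [3.141, -0.0, 2.66]
contact_force: [-4.5, 1.4, 9.3]
opening: 0.107
grasp_force: 80.8
```

```bash
python3 -c "from h import *;to(553.3,142.1,97,3.0815)"
```

```text
t 13.3 pos [552.313 143.221  97.091] rot [ 3.141 -0.     2.66 ] F [-4.546  1.434  9.26 ] M [0.392 0.75  0.052] open 0.10717884702402011 g 80.83199935499579 q6 -0.8387514754404177
shift [-0.028 -0.011  0.002] turn [ 0.005 -0.003 -4.027]
```

Request:
drive_tool --plan '[{"x": 0,"y": 0,"z": 0,"ax": 0,"ay": 0,"az": 0.9,"hand": 0},{"x": 0,"y": 0,"z": 0,"ax": 0,"ay": 0,"az": 1.8,"hand": 0},{"x": 0,"y": 0,"z": 0,"ax": 0,"ay": 0,"az": 2.7,"hand": 0},{"x": 0,"y": 0,"z": 0,"ax": 0,"ay": 0,"az": 3.6,"hand": 0},{"x": 0,"y": 0,"z": 0,"ax": 0,"ay": 0,"az": 4.5,"hand": 0},{"x": 0,"y": 0,"z": 0,"ax": 0,"ay": 0,"az": 5.4,"hand": 0},{"x": 0,"y": 0,"z": 0,"ax": 0,"ay": 0,"az": 6,"hand": 0},{"x": 0,"y": 0,"z": 0,"ax": 0,"ay": 0,"az": 6,"hand": 0}]'

```text
clock: 14.1
eef_pos: [552.3, 143.2, 97.1]
tcp_rot: [-3.142, -0.001, 2.032]
contact_force: [-3.0, 1.2, 10.1]
opening: 0.104
grasp_force: 80.9
```

```bash
python3 -c "from h import *;to(553.3,142.1,97,1.38)"
```

```text
t 14.1 pos [552.251 143.154  97.1  ] rot [-3.142 -0.001  2.032] F [-2.96   1.211 10.075] M [0.341 0.793 0.102] open 0.10439923832074062 g 80.86240916512907 q6 -0.21112043554982562
shift [-0.028  0.009  0.002] turn [-0.002 -0.005  6.228]
```

Request:
drive_tool --plan '[{"x": 0,"y": 0,"z": 0,"ax": 0,"ay": 0,"az": 0.9,"hand": 0},{"x": 0,"y": 0,"z": 0,"ax": 0,"ay": 0,"az": 1.8,"hand": 0},{"x": 0,"y": 0,"z": 0,"ax": 0,"ay": 0,"az": 2.7,"hand": 0},{"x": 0,"y": 0,"z": 0,"ax": 0,"ay": 0,"az": 3.6,"hand": 0},{"x": 0,"y": 0,"z": 0,"ax": 0,"ay": 0,"az": 4.5,"hand": 0},{"x": 0,"y": 0,"z": 0,"ax": 0,"ay": 0,"az": 5.4,"hand": 0},{"x": 0,"y": 0,"z": 0,"ax": 0,"ay": 0,"az": 6.2,"hand": 0},{"x": 0,"y": 0,"z": 0,"ax": 0,"ay": 0,"az": 6.2,"hand": 0}]'

```text
clock: 14.9
eef_pos: [552.1, 143.0, 97.1]
tcp_rot: [-3.141, -0.0, 1.382]
contact_force: [-4.4, 0.9, 9.4]
opening: 0.102
grasp_force: 80.9
```

Request:
drive_tool --plan '[{"x": 0,"y": 0,"z": 0,"ax": 0,"ay": 0,"az": 0,"hand": 0},{"x": 0,"y": 0,"z": 0,"ax": 0,"ay": 0,"az": 0,"hand": 0},{"x": 0,"y": 0,"z": 0,"ax": 0,"ay": 0,"az": 0,"hand": 0},{"x": 0,"y": 0,"z": 0,"ax": 0,"ay": 0,"az": 0,"hand": 0},{"x": 0,"y": 0,"z": 0,"ax": 0,"ay": 0,"az": 0,"hand": 0}]'

```text
clock: 15.4
eef_pos: [552.1, 143.1, 97.0]
tcp_rot: [-3.141, -0.0, 1.385]
contact_force: [-4.2, 1.3, 8.9]
opening: 0.101
grasp_force: 80.9
```

```bash
python3 - <<'E'
from h import *
to(553.3,142.1,97,1.38)
def c(n,u,v,w,h,k):
    im=imaging.grab_frame(n)[:,:,::-1];return cv2.resize(im[v:v+h,u:u+w],None,fx=k,fy=k,interpolation=cv2.INTER_CUBIC)
cv2.imwrite("pics/z4.png",c("scene",310,170,80,75,8))
E
```

```text
t 15.4 pos [552.102 143.052  97.041] rot [-3.141 -0.     1.385] F [-4.222  1.283  8.913] M [0.241 0.873 0.085] open 0.10095061535716283 g 80.89638476260006 q6 0.43583792397983623
shift [-0.014  0.027  0.001] turn [-0.006 -0.001  0.051]
```

View pics/z4.png

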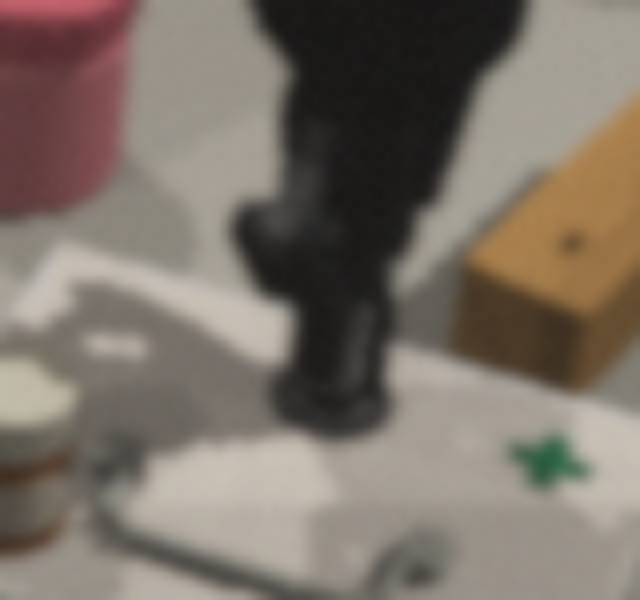

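The fingers hold the key down on the bezel at (335,410), turned, and the pill bottle and handle are undisturbed. The tool has turned 1.70 rad, so the plug should stand at about 1.5 rad, and the height still reads fully home.

```bash
python3 -c "from rig import r;print(r.sign_off())"
```

```text
the job is handed in; nothing more can be done
None
```

I handed the job in with the oblong-headed key fully home and still gripped; the plug is turned clockwise about 1.5 rad, worked out from the tool's 1.70 rad turn less about 0.2 rad of play rather than read directly, and the sign-off gave no verdict.

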